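# Lock an adjuster screw with its locknut while a key holds the screw

## Task

Lock the adjuster screw on the grey block without losing its setting. First set the long channel-shaped holding key, not the short one, down over both the flat tang of the screw and the upright lug beside it, so that it sits fully home and holds the screw still; then turn the locknut clockwise (seen from above) by its lever until it comes up against its stop, and leave the key in place.

Things in the scene. Friction and masses are not known exactly. Their poses are not given: they have to be found in the camera images.
- adjuster: Fixed block, grey base plate 100x200x10 mm. Origin: on the bench, on the screw's axis; z up. Above a dark hex locknut is the screw's flat steel tang: 10 mm thick (x), 70 mm long (y) at screw angle 0, 40 to 58 mm high. In line with it, centred at y = +100 mm, stands a fixed steel lug 10 mm (x) by 30 mm (y), top also at 58 mm. Only the base plate lies below y = 40 to 70 mm.
- key_seat (a point): Point of the block, at its x = 0, y = 40 mm, 42 mm above the bench, where the long key's origin lies when the key is home over tang and lug (its roof resting on their tops, its y along the block's y, either way round). Axes as the block's.
- long_key: Loose holding key, 160 mm long (y), 0.22 kg: steel channel open below, 15 mm wide and 16 mm deep inside, 21 mm outside, skirts flared to 26 mm. Black grip block on its middle, 20 mm (x) by 50 mm (y), 21 to 49 mm above the underside. Origin: centre of the underside, z up. Stands on the bench, skirts down. A 60 mm look-alike elsewhere is too short to reach from tang to lug.
- screw (a joint): Angle of the screw, rad, growing clockwise seen from above; 0 is its setting and start. It turns against only about 0.1 N m, so the nut drags it along unless it is held. Under the seated key it still has about 0.1 rad of play.
- locknut (a joint): Angle of the locknut relative to the screw, rad, growing clockwise seen from above. Starts between 0 and 0.25, stop at 1.2; about 0.35 N m of friction, stays where left. Seen from above its lever points, in the block's frame, at 240 degrees counter-clockwise from x when both angles are 0, less the screw and locknut angles: it sweeps the block's -x side, toward the robot.
- lever_grip (a point): Point on the axis of the upright black round grip at the end of the locknut's lever, 50 mm above the bench, 80 mm from the screw's axis. The grip is 18 mm in diameter, from 30 to 64 mm high; the lever below it is a 10 mm bar 21 mm above the bench.

How it is judged:
By the outcome, as a careful person would: the job done as asked, in the order asked, and still so for the second after the job is handed in, with the robot touching nothing.
It also fails if it takes over 51 s, if anything falls off the work surface, if the arm or the gripper's body presses on something with over 40 N, if the wrist force passes 120 N, or if a joint passes its speed limit or range.

## Robot

A 7-joint arm with a two-finger parallel gripper is mounted at the origin on a cart in front of the work surface, level with it; the furniture and walls round the work are solid. World frame = base frame: x ahead of the robot, y to its left, z up, the work surface at z = 0. Lengths are in mm, angles in rad, forces in N, time in s.
With the tool pointing down it reaches from about 400 to 925 mm from the base axis. Payload 4.1 kg.
Tool frame: the origin (TCP) lies on the centre line of the jaws, within the pads' length; the fingertips stand 14 mm ahead of it and the grasp point (between the pads) lies 5 mm behind it; z points along the fingers, y is the line along which they close (so a half turn about z gives the same grasp; the last joint's range is limited). The gripper opens to 85 mm and grips with 20 to 120 N. Pads are 22 mm wide; open, the fingers measure 114 mm over their backs; the gripper's body (76 mm by 85 mm) begins 54 mm behind the grasp point. The pads swing forward as they close: fully open they stand 13 mm farther back than shut.
Start: joints at [-1.226, 0.398, 0.045, 1.537, -0.019, 1.207, -0.051], TCP at [279.077, 587.075, 245.347] pointing down, gripper open.
Joint ranges: [-2.82, 2.82], [-0.49, 2.23], [-1.37, 1.46], [0, 2.46], [-1.36, 4.5], [0.23, 2], [-2.94, 2.94]. Speed limits (rad/s): [2.57, 2.57, 3.14, 3.14, 3.14, 3.14, 3.14].

## Interface

Orientations are given as a unit quaternion [w, x, y, z].
In Python, from workcell import env, optics gives the robot as it stands.
- The arm moves only by the tool drive_tool, never from a script. Its argument "commands" is a list of rows, each an object of numbers: "tx", "ty", "tz": the shift along the tool's x, y, z as a fraction of full scale; "wx", "wy", "wz": the turn, a rotation vector about the tool's x, y, z as a fraction of full scale; "hand": the gripper command: -1 is fully open, 1 is shut, values between are in proportion. In form: [{"tx": .., "ty": .., "tz": .., "wx": .., "wy": .., "wz": .., "hand": ..}, ...]. A call has 1 to 12 rows; each row is the pose to reach, as a shift and turn from the pose commanded when the call began, along the tool's axes at that moment, turning the shorter way round; what a row does not reach only later rows make up. Full scale, the value 1, is 800 mm for a shift and 360 degrees for a turn. A row lasts 1/12 s, in which the tool goes at most 41.7 mm and 7.16 degrees, less where a joint would pass 70% of its speed; a pose out of reach is approached as far as the arm can. A call with a number of a shift or a turn outside -1 to 1 is refused whole. A call with a gripper value outside its range is refused whole. The fingers move at their own pace and stop on an object; the grip force is fixed at half the most. Time passes only in rows, so rows that repeat a pose let the fingers close. It gives the time, the measured TCP pose, the force, the opening and the grip force at its end, in the units of the state.
- env.observe(): the state, without advancing time (a new reading comes with each control period).
- optics.camera(name): name is "side" or "top"; returns the picture (384x512x3 uint8, red, green, blue); there is no depth.
- optics.calibration(name): a dict with "camera_matrix" (3x3 intrinsics, pixels), "rvec" (rotation vector, rad) and "tvec" (3), from world to camera coordinates, as OpenCV has them. Camera axes: x right, y down, z forward; pixel columns grow to the right and rows downward; lengths in mm; the calibration is good to about 2 mm. A picture is of the moment at which its call begins. calibration takes no time and is no camera call.
- env.hand_in(): hands the job in; it is judged then, once.
The state is a dict: "time": time; "q": joint angles; "joint_vel": joint speeds; "effort": joint torques, N m; "ee_pos": TCP position; "orientation": TCP orientation; "ft_force": force on the tool from outside, world axes, zero at the start; "torque": the same for the moment, N m; "grip_width": finger opening in mm; "finger_force": force on a finger pad.
Only numpy, scipy, OpenCV 4.12 (cv2) and the standard library are available. Lean on these libraries where they do the work, as an engineer would, in place of code of your own. Each camera call takes 0.05 s, during which the arm holds its last target. There are 200 camera calls.

## Working session

There is one attempt and no reset: what is moved stays moved. The work goes in short steps, Python scripts to look and compute and a tool call to move; the robot and the scene stay as the last step left them, time stands still between calls to the robot, and variables do not carry over. Pictures are saved under pics/ and viewed, at most 10 in all, crops included, and the job is handed in when it is done.

Besides the shell and the picture viewer there is one more tool, called after "Emit:" by a JSON object that holds its "fn" and its "kwargs". drive_tool: Moves the arm, as the interface text tells. Its arguments: {"type":"object","properties":{"commands":{"type":"array"}},"required":["commands"]}

```bash
mkdir -p pics; ls
python3 - <<'E'
from workcell import env, optics
import cv2
print(env.observe())
for n in("top","side"):
    im=optics.camera(n); cv2.imwrite(f"pics/{n}0.png",im[...,::-1]); c=optics.calibration(n); print(n,c)
a=cv2.imread("pics/top0.png");cv2.imwrite("pics/top0b.png",cv2.resize(a,(800,600),interpolation=cv2.INTER_CUBIC))
a=cv2.imread("pics/side0.png");cv2.imwrite("pics/side0b.png",cv2.resize(a,(800,600),interpolation=cv2.INTER_CUBIC))
E
```

```text
pics
{'time': 0.0, 'q': array([-1.22597461,  0.3991886 ,  0.04504299,  1.5378919 , -0.01867812,
        1.20688082, -0.05069914]), 'joint_vel': array([-0.00069855, -0.00012515,  0.00066648,  0.00063724, -0.00140642,
       -0.0005276 ,  0.00089812]), 'effort': array([-2.78600273e-04, -4.75129080e+01,  1.36476316e+00, -2.54218054e+01,
        1.17309266e-02,  9.52291331e-03,  1.07646679e-05]), 'ee_pos': array([278.83541261, 586.48282652, 244.26052488]), 'orientation': array([-1.36178983e-04,  2.20039227e-01,  9.75490538e-01, -9.64248869e-04]), 'ft_force': array([-0.05394285,  0.09943753,  0.339508  ]), 'torque': array([ 0.02145028, -0.0570689 , -0.02980886]), 'finger_force': 0.0, 'grip_width': 85.70912801867165}
top {'camera_matrix': array([[412.66206731,   0.        , 250.94190498],
       [  0.        , 412.66206731, 192.21670895],
       [  0.        ,   0.        ,   1.        ]]), 'rvec': array([ 2.18046113, -2.17314099,  0.11996687]), 'tvec': array([   2.43457712,  536.28827971, 1311.25428876])}
side {'camera_matrix': array([[371.12545305,   0.        , 258.98859353],
       [  0.        , 371.12545305, 197.12331535],
       [  0.        ,   0.        ,   1.        ]]), 'rvec': array([ 2.10640177, -0.63110562,  0.32149992]), 'tvec': array([-445.03158044,  236.52661461,  781.26828936])}
```

View pics/top0b.png

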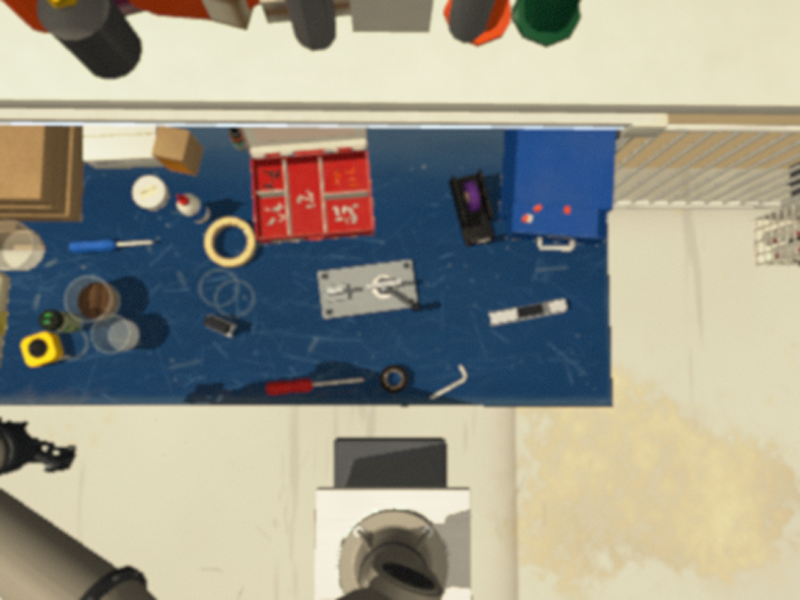

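View pics/side0b.png

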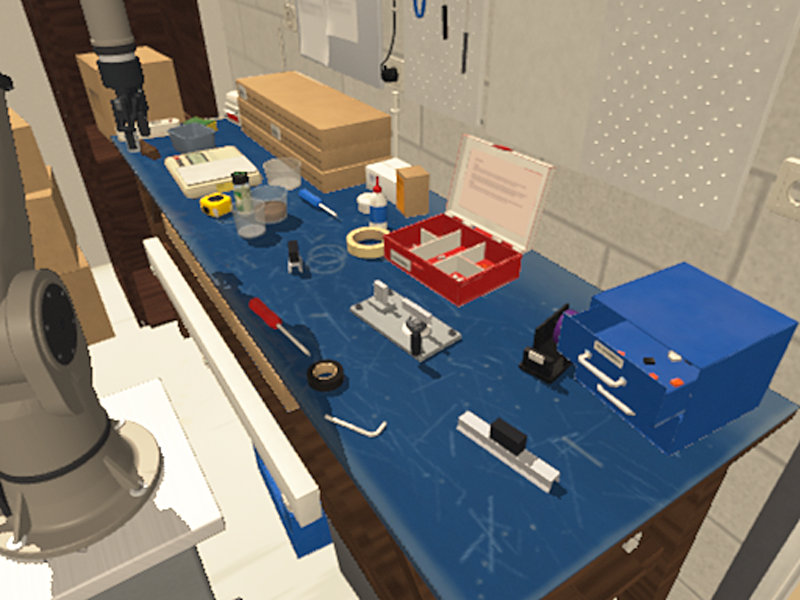

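The top view shows the block at about (367,289) and the long key at (528,312) in the 800-px picture. The short key is at about (220,325). I'll enlarge these next.

Run:
```python
import cv2,numpy as np
t=cv2.imread("pics/top0.png");s=cv2.imread("pics/side0.png")
R=lambda a,k:cv2.resize(a,None,fx=k,fy=k,interpolation=cv2.INTER_CUBIC)
A=R(t[160:208,200:280],10)
cv2.imwrite("pics/c1.png",A) # 800x480
B=np.hstack([R(s[175:235,220:300],5),R(s[255:315,285:365],5)])
C=R(t[185:215,305:385],10)
cv2.imwrite("pics/c2.png",np.vstack([B,C])) # 800x600
```

```text
(no output)
```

View pics/c1.png

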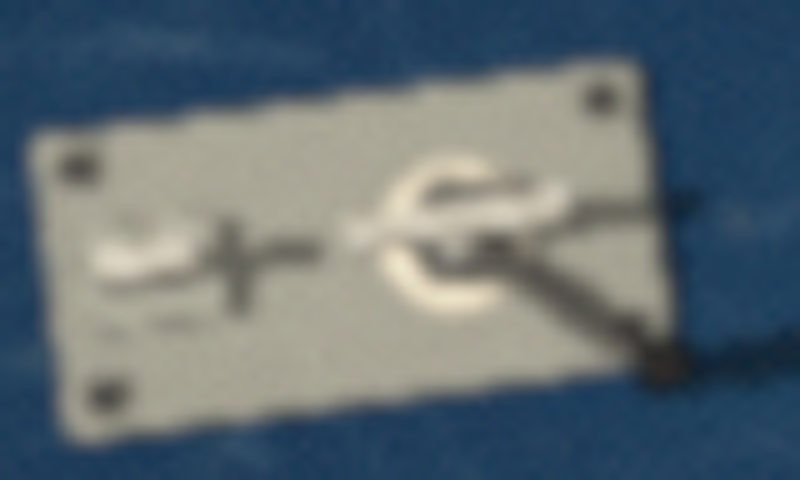

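View pics/c2.png

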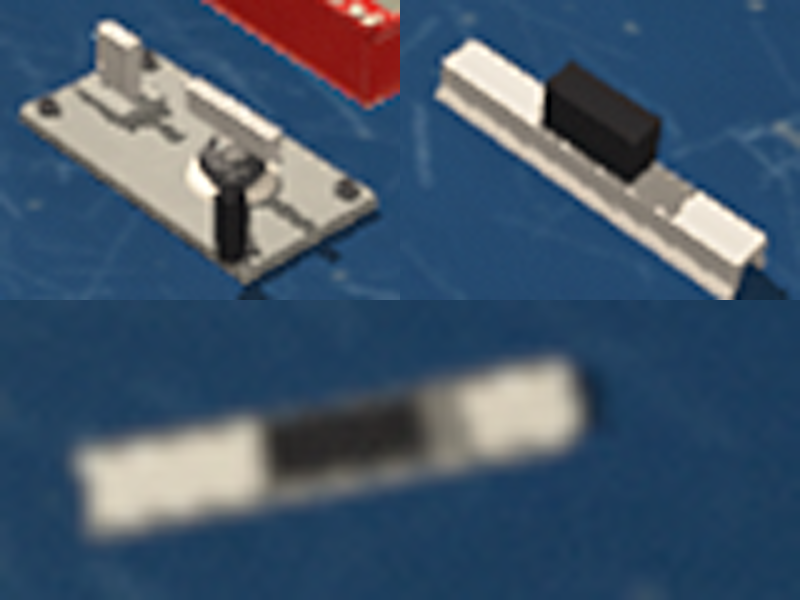

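Crop c1 (top) shows the plate corners at about (32,135), (640,65) and (68,440). The tang top runs from (350,235) to (570,197), the lug is at (145,250), and the lever grip top is at (665,360). Crop c2 shows the key: in the top view its roof corners are (75,455), (572,360), (588,440) and (92,535), with the grip between x=270 and x=422.

```bash
cat > h.py <<'E'
from workcell import env, optics
import cv2,numpy as np
from scipy.optimize import least_squares
from scipy.spatial.transform import Rotation as Ro
CAL={n:optics.calibration(n) for n in("top","side")}
def proj(n,P):
    c=CAL[n];return cv2.projectPoints(np.float64(P).reshape(-1,3),c["rvec"],c["tvec"],c["camera_matrix"],None)[0].reshape(-1,2)
def px(p,k,o): return (np.float64(p)+.5)/k-.5+np.float64(o)
def back(n,uv,z):
    c=CAL[n];R=cv2.Rodrigues(c["rvec"])[0];C=-R.T@c["tvec"]
    d=R.T@np.linalg.solve(c["camera_matrix"],[*uv,1]);return C+d*(z-C[2])/d[2]
def place(P,x,y,a):
    P=np.float64(P).reshape(-1,3);c,s=np.cos(a),np.sin(a)
    return np.c_[x+c*P[:,0]-s*P[:,1],y+s*P[:,0]+c*P[:,1],P[:,2]]
def fit(obs,x0): # obs: (cam,uv,model)
    def f(v): return np.concatenate([(proj(n,place(m,*v))[0]-uv) for n,uv,m in obs])
    r=least_squares(f,x0,loss="soft_l1",x_scale=[10,10,.05]);return r.x,r.fun.reshape(-1,2)
E
cat > m1.py <<'E'
from h import *
T=lambda u,v:("top",px((u,v),10,(200,160)));S=lambda u,v:("side",px((u,v),5,(220,175)))
K=lambda u,v:("top",px((u,v-300),10,(305,185)));KS=lambda u,v:("side",px((u-400,v),5,(285,255)))
for p,z in [((32,135),10),((640,65),10),((68,440),10),((350,235),58),((570,197),58),((665,360),64)]:
    print(p,back("top",T(*p)[1],z).round(1))
print("keyc",back("top",K(332,447)[1],20))
ob=[(*T(350,235),(0,35,58)),(*T(570,197),(0,-35,58)),(*S(280,132),(5,-35,58)),(*S(188,84),(-5,35,58)),(*S(97,22),(-5,115,58)),(*S(138,42),(-5,85,58))]
v,r=fit(ob,[600,0,.1]);print("block",v.round(3),"\n",r.round(1))
# plate centre from corners, in block frame
for p in[(32,135),(640,65),(68,440)]:
    w=back("top",T(*p)[1],10)[:2]-v[:2];c,s=np.cos(v[2]),np.sin(v[2]);print("corner in block",np.array([c*w[0]+s*w[1],-s*w[0]+c*w[1]]).round(1))
w=back("top",T(665,360)[1],64)[:2]-v[:2];print("lever",np.hypot(*w),np.degrees(np.arctan2(w[1],w[0])-v[2])%360)
zr=20
kb=[(*K(75,455),(10.5,80,zr)),(*K(572,360),(10.5,-80,zr)),(*KS(470,38),(10.5,80,zr)),(*KS(766,240),(10.5,-80,zr)),(*KS(740,265),(-10.5,-80,zr)),(*KS(444,62),(-10.5,80,zr)),(*KS(570,62),(10,25,49)),(*KS(662,116),(10,-25,49))]
k,r=fit(kb,[550,-300,.1]);print("key",k.round(3),"\n",r.round(1))
E
python3 m1.py
```

```text
(32, 135) [600.6 162.8  10. ]
(640, 65) [624.9 -37.4  10. ]
(68, 440) [500.1 149.7  10. ]
(350, 235) [562.1  56.7  58. ]
(570, 197) [574.6 -13.1  58. ]
(665, 360) [522.2 -42.9  64. ]
keyc [ 514.9826404  -278.87588044   20.        ]
block [5.70321e+02 2.24210e+01 9.60000e-02] 
 [[-0.2 -1.5]
 [-0.2  0.3]
 [ 0.3  0.2]
 [-0.4 -0.2]
 [ 0.9  0.4]
 [-1.2  0.7]]
corner in block [ 43.6 136.9]
corner in block [ 48.6 -64.7]
corner in block [-57.8 133.4]
lever 81.13397952894393 228.15534431676147
key [ 5.17983e+02 -2.79103e+02  1.94000e-01] 
 [[ 1.1 -0.2]
 [-0.8  0. ]
 [ 0.3  0.4]
 [ 0.  -0.5]
 [-0.6  0.3]
 [-0.5  0.2]
 [ 0.  -1. ]
 [ 0.4  0.4]]
```

```bash
cat >> h.py <<'E'
def go(x,y,z,psi): # psi deg: world angle of the closing line; prints move fractions
    s=env.observe();q=s["orientation"];R=Ro.from_quat([q[1],q[2],q[3],q[0]])
    now=R.as_matrix()[:,1];cur=np.degrees(np.arctan2(now[1],now[0]))
    psi=cur+(psi-cur+90)%180-90;c,d=np.cos(np.radians(psi)),np.sin(np.radians(psi))
    D=Ro.from_matrix(np.array([[-d,c,0],[c,d,0],[0,0,-1]]))
    t=R.inv().apply(np.array([x,y,z])-s["ee_pos"]);w=(R.inv()*D).as_rotvec()
    print("t",s["time"].__round__(2),"ee",s["ee_pos"].round(1),"psi",cur.round(1),"->",round(psi,1),"q7",s["q"][6].round(2),"F",s["ft_force"].round(1),"M",s["torque"].round(2),"gw",s["grip_width"].round(1))
    print("shift",(t/800).round(4),"turn",(w/2/np.pi).round(4),"rows>=",(np.linalg.norm(t)/41.7).round(1),(np.degrees(np.linalg.norm(w))/7.16).round(1))
E
cat > m2.py <<'E'
from h import *
T=lambda u,v:("top",px((u,v),10,(200,160)));S=lambda u,v:("side",px((u,v),5,(220,175)))
ob=[(*T(350,235),(0,35,58)),(*T(570,197),(0,-35,58)),(*S(280,132),(5,-35,58)),(*S(188,84),(-5,35,58)),(*S(97,22),(-5,115,58)),(*S(138,42),(-5,85,58))]
pl=[(*T(32,135),(50,140,10)),(*T(640,65),(50,-60,10)),(*T(68,440),(-50,140,10)),(*S(22,108),(-50,140,10)),(*S(378,193),(50,-60,10))]
for o in(ob,pl,ob+pl):
    v,r=fit(o,[600,0,.1]);print(v.round(3),r.round(1).tolist())
def draw(im,n,Pl,k,o,col):
    p=((proj(n,Pl)-np.float64(o)+.5)*k-.5);cv2.polylines(im,[np.int32(p.round())],True,col,1)
def box(x0,x1,y0,y1,z): return [(x0,y0,z),(x1,y0,z),(x1,y1,z),(x0,y1,z)]
R=lambda a,k:cv2.resize(a,None,fx=k,fy=k,interpolation=cv2.INTER_CUBIC)
t=cv2.imread("pics/top0.png");s=cv2.imread("pics/side0.png")
A=R(t[162:207,200:280],7);B=R(s[175:230,220:300],5);B=cv2.copyMakeBorder(B,0,0,0,160,cv2.BORDER_CONSTANT)
for b,col in[(box(-50,50,-60,140,10),(0,255,255)),(box(-5,5,-35,35,58),(0,0,255)),(box(-5,5,85,115,58),(0,0,255))]:
    draw(A,"top",place(b,*v),7,(200,162),col);draw(B,"side",place(b,*v),5,(220,175),col)
cv2.imwrite("pics/ov.png",np.vstack([A,B]))
print("start move:");go(518,-279,245,11.1)
E
python3 m2.py
```

```text
[5.70321e+02 2.24210e+01 9.60000e-02] [[-0.2, -1.5], [-0.2, 0.3], [0.3, 0.2], [-0.4, -0.2], [0.9, 0.4], [-1.2, 0.7]]
[5.69787e+02 1.67200e+01 1.30000e-01] [[0.3, -0.2], [-0.3, -0.7], [0.2, -0.6], [-0.9, 0.2], [-0.3, 0.7]]
[5.699e+02 1.949e+01 1.240e-01] [[0.8, -1.1], [0.7, 0.1], [1.0, 0.6], [-0.2, 0.5], [0.4, 1.3], [-1.4, 1.5], [-0.5, -0.5], [-1.1, -0.6], [-0.8, -0.9], [-1.1, -0.4], [-0.9, 0.3]]
start move:Traceback (most recent call last):
  File "m2.py", line 16, in <module>
    print("start move:");go(518,-279,245,11.1)
                         ~~^^^^^^^^^^^^^^^^^^^
  File "h.py", line 24, in go
    print("t",s["time"].__round__(2),"ee",s["ee_pos"].round(1),"psi",cur.round(1),"->",round(psi,1),"q7",s["q"][6].round(2),"F",s["ft_force"].round(1),"M",s["torque"].round(2),"gw",s["grip_width"].round(1))
                                                                                                                                                                                     ^^^^^^^^^^^^^^^^^^^^^
AttributeError: 'float' object has no attribute 'round'
```

View pics/ov.png

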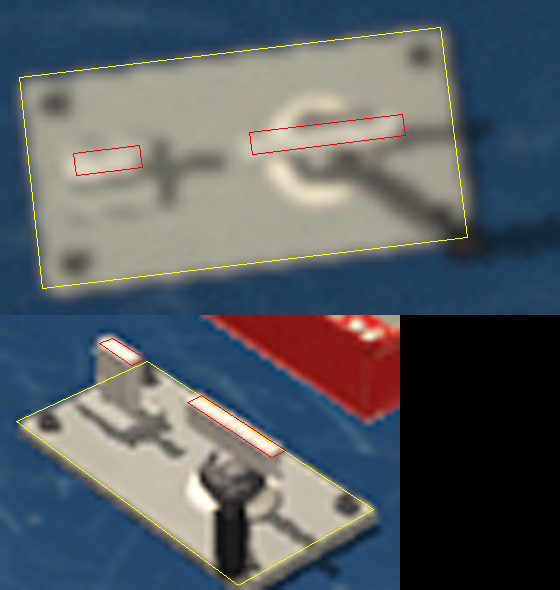

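The overlay matches the plate, tang and lug to within about 1 mm. I'm taking the block pose as (569.5, 19.5, yaw 0.125), so the seat is at about (564.5, 59.2).

```bash
sed -i 's/s\["grip_width"\].round(1)/round(float(s["grip_width"]),1)/' h.py; python3 -c "
from h import *
go(518,-279,245,11.1);go(518,-279,120,11.1)"
```

```text
t 0.1 ee [278.8 586.6 244.4] psi 64.6 -> 11.1 q7 -0.05 F [-0.4 -0.6  0.1] M [ 0.02 -0.03 -0.02] gw 85.4
shift [-7.345e-01 -8.489e-01  8.000e-04] turn [-3.000e-04  1.000e-04  1.486e-01] rows>= 21.5 7.5
t 0.1 ee [278.8 586.6 244.4] psi 64.6 -> 11.1 q7 -0.05 F [-0.4 -0.6  0.1] M [ 0.02 -0.03 -0.02] gw 85.4
shift [-0.7344 -0.8486  0.157 ] turn [-3.000e-04  1.000e-04  1.486e-01] rows>= 21.7 7.5
```

Emit:
{"fn": "drive_tool", "kwargs": {"commands": [{"tx": -0.7345,"ty": -0.849,"tz": 0,"wz": 0.1486,"hand": -1},{"tx": -0.7345,"ty": -0.849,"tz": 0,"wz": 0.1486,"hand": -1},{"tx": -0.7345,"ty": -0.849,"tz": 0,"wz": 0.1486,"hand": -1},{"tx": -0.7345,"ty": -0.849,"tz": 0,"wz": 0.1486,"hand": -1},{"tx": -0.7345,"ty": -0.849,"tz": 0,"wz": 0.1486,"hand": -1},{"tx": -0.7345,"ty": -0.849,"tz": 0,"wz": 0.1486,"hand": -1},{"tx": -0.7345,"ty": -0.849,"tz": 0,"wz": 0.1486,"hand": -1},{"tx": -0.7345,"ty": -0.849,"tz": 0,"wz": 0.1486,"hand": -1},{"tx": -0.7345,"ty": -0.849,"tz": 0,"wz": 0.1486,"hand": -1},{"tx": -0.7345,"ty": -0.849,"tz": 0,"wz": 0.1486,"hand": -1},{"tx": -0.7345,"ty": -0.849,"tz": 0,"wz": 0.1486,"hand": -1},{"tx": -0.7345,"ty": -0.849,"tz": 0,"wz": 0.1486,"hand": -1}]}}

```text
$.commands[0]: bad value
```

```bash
python3 -c "
from h import *
go(518,-279,160,11.1)"
```

```text
t 0.1 ee [278.8 586.6 244.4] psi 64.6 -> 11.1 q7 -0.05 F [-0.4 -0.6  0.1] M [ 0.02 -0.03 -0.02] gw 85.4
shift [-0.7344 -0.8487  0.107 ] turn [-3.000e-04  1.000e-04  1.486e-01] rows>= 21.6 7.5
```

Emit:
{"fn": "drive_tool", "kwargs": {"commands": [{"tx": -0.7345,"ty": -0.849,"tz": 0.0,"wx": 0.0,"wy": 0.0,"wz": 0.1486,"hand": -1},{"tx": -0.7345,"ty": -0.849,"tz": 0.0,"wx": 0.0,"wy": 0.0,"wz": 0.1486,"hand": -1},{"tx": -0.7345,"ty": -0.849,"tz": 0.0,"wx": 0.0,"wy": 0.0,"wz": 0.1486,"hand": -1},{"tx": -0.7345,"ty": -0.849,"tz": 0.0,"wx": 0.0,"wy": 0.0,"wz": 0.1486,"hand": -1},{"tx": -0.7345,"ty": -0.849,"tz": 0.0,"wx": 0.0,"wy": 0.0,"wz": 0.1486,"hand": -1},{"tx": -0.7345,"ty": -0.849,"tz": 0.0,"wx": 0.0,"wy": 0.0,"wz": 0.1486,"hand": -1},{"tx": -0.7345,"ty": -0.849,"tz": 0.0,"wx": 0.0,"wy": 0.0,"wz": 0.1486,"hand": -1},{"tx": -0.7345,"ty": -0.849,"tz": 0.0,"wx": 0.0,"wy": 0.0,"wz": 0.1486,"hand": -1},{"tx": -0.7345,"ty": -0.849,"tz": 0.0,"wx": 0.0,"wy": 0.0,"wz": 0.1486,"hand": -1},{"tx": -0.7345,"ty": -0.849,"tz": 0.0,"wx": 0.0,"wy": 0.0,"wz": 0.1486,"hand": -1},{"tx": -0.7345,"ty": -0.849,"tz": 0.0,"wx": 0.0,"wy": 0.0,"wz": 0.1486,"hand": -1},{"tx": -0.7345,"ty": -0.849,"tz": 0.0,"wx": 0.0,"wy": 0.0,"wz": 0.1486,"hand": -1}]}}

```text
time: 1.1
ee_pos: [412.0, 103.0, 245.2]
orientation: [-0.0, 0.635, 0.772, 0.0]
ft_force: [1.0, 0.8, 0.1]
grip_width: 85.2
finger_force: 0.0
```

```bash
python3 -c "
from h import *
go(518,-279,160,11.1)"
```

```text
t 1.1 ee [412.  103.  245.2] psi 11.1 -> 11.1 q7 -0.16 F [1.  0.8 0.1] M [-0.   -0.06  0.02] gw 85.2
shift [-0.4942  0.0381  0.1062] turn [ 0.     -0.0001 -0.    ] rows>= 9.7 0.0
```

Emit:
{"fn": "drive_tool", "kwargs": {"commands": [{"tx": -0.494,"ty": 0.038,"tz": 0.106,"wx": 0.0,"wy": 0.0,"wz": 0.0,"hand": -1},{"tx": -0.494,"ty": 0.038,"tz": 0.106,"wx": 0.0,"wy": 0.0,"wz": 0.0,"hand": -1},{"tx": -0.494,"ty": 0.038,"tz": 0.106,"wx": 0.0,"wy": 0.0,"wz": 0.0,"hand": -1},{"tx": -0.494,"ty": 0.038,"tz": 0.106,"wx": 0.0,"wy": 0.0,"wz": 0.0,"hand": -1},{"tx": -0.494,"ty": 0.038,"tz": 0.106,"wx": 0.0,"wy": 0.0,"wz": 0.0,"hand": -1},{"tx": -0.494,"ty": 0.038,"tz": 0.106,"wx": 0.0,"wy": 0.0,"wz": 0.0,"hand": -1},{"tx": -0.494,"ty": 0.038,"tz": 0.106,"wx": 0.0,"wy": 0.0,"wz": 0.0,"hand": -1},{"tx": -0.494,"ty": 0.038,"tz": 0.106,"wx": 0.0,"wy": 0.0,"wz": 0.0,"hand": -1},{"tx": -0.494,"ty": 0.038,"tz": 0.106,"wx": 0.0,"wy": 0.0,"wz": 0.0,"hand": -1},{"tx": -0.494,"ty": 0.038,"tz": 0.106,"wx": 0.0,"wy": 0.0,"wz": 0.0,"hand": -1},{"tx": -0.494,"ty": 0.038,"tz": 0.106,"wx": 0.0,"wy": 0.0,"wz": 0.0,"hand": -1},{"tx": -0.494,"ty": 0.038,"tz": 0.106,"wx": 0.0,"wy": 0.0,"wz": 0.0,"hand": -1}]}}

```text
time: 2.1
ee_pos: [516.9, -278.8, 159.5]
orientation: [-0.001, 0.637, 0.771, -0.001]
ft_force: [0.3, 0.1, -0.5]
grip_width: 85.4
finger_force: 0.0
```

```bash
python3 -c "
from h import *
go(517.5,-279,38,11.1)"
```

```text
t 2.1 ee [ 516.9 -278.8  159.5] psi 10.9 -> 11.1 q7 0.92 F [ 0.3  0.1 -0.5] M [ 0.01 -0.03  0.02] gw 85.4
shift [-0.0004  0.001   0.1519] turn [-0.0004  0.     -0.0007] rows>= 2.9 0.0
```

Emit:
{"fn": "drive_tool", "kwargs": {"commands": [{"tx": 0.0,"ty": 0.001,"tz": 0.05,"wx": 0.0,"wy": 0.0,"wz": -0.0007,"hand": -1},{"tx": 0.0,"ty": 0.001,"tz": 0.09,"wx": 0.0,"wy": 0.0,"wz": -0.0007,"hand": -1},{"tx": 0.0,"ty": 0.001,"tz": 0.13,"wx": 0.0,"wy": 0.0,"wz": -0.0007,"hand": -1},{"tx": 0.0,"ty": 0.001,"tz": 0.152,"wx": 0.0,"wy": 0.0,"wz": -0.0007,"hand": -1},{"tx": 0.0,"ty": 0.001,"tz": 0.152,"wx": 0.0,"wy": 0.0,"wz": -0.0007,"hand": -0.2},{"tx": 0.0,"ty": 0.001,"tz": 0.152,"wx": 0.0,"wy": 0.0,"wz": -0.0007,"hand": 0.3},{"tx": 0.0,"ty": 0.001,"tz": 0.152,"wx": 0.0,"wy": 0.0,"wz": -0.0007,"hand": 0.5},{"tx": 0.0,"ty": 0.001,"tz": 0.152,"wx": 0.0,"wy": 0.0,"wz": -0.0007,"hand": 1},{"tx": 0.0,"ty": 0.001,"tz": 0.152,"wx": 0.0,"wy": 0.0,"wz": -0.0007,"hand": 1},{"tx": 0.0,"ty": 0.001,"tz": 0.152,"wx": 0.0,"wy": 0.0,"wz": -0.0007,"hand": 1},{"tx": 0.0,"ty": 0.001,"tz": 0.152,"wx": 0.0,"wy": 0.0,"wz": -0.0007,"hand": 1},{"tx": 0.0,"ty": 0.001,"tz": 0.152,"wx": 0.0,"wy": 0.0,"wz": -0.0007,"hand": 1}]}}

```text
time: 3.1
ee_pos: [519.5, -277.1, 40.5]
orientation: [0.001, 0.634, 0.773, 0.001]
ft_force: [-0.7, 1.3, 7.8]
grip_width: 18.6
finger_force: 59.3
```

```bash
python3 -c "
from h import *
go(517.5,-279,140,11.1)"
```

```text
t 3.1 ee [ 519.5 -277.1   40.5] psi 11.3 -> 11.1 q7 1.03 F [-0.7  1.3  7.8] M [0.22 0.29 0.01] gw 18.6
shift [-0.0019 -0.0027 -0.1243] turn [0.0003 0.0001 0.0007] rows>= 2.4 0.0
```

Emit:
{"fn": "drive_tool", "kwargs": {"commands": [{"tx": 0.0,"ty": 0.0,"tz": -0.02,"wx": 0.0,"wy": 0.0,"wz": 0.0,"hand": 1},{"tx": 0.0,"ty": 0.0,"tz": -0.06,"wx": 0.0,"wy": 0.0,"wz": 0.0,"hand": 1},{"tx": 0.0,"ty": 0.0,"tz": -0.1,"wx": 0.0,"wy": 0.0,"wz": 0.0,"hand": 1},{"tx": 0.0,"ty": 0.0,"tz": -0.14,"wx": 0.0,"wy": 0.0,"wz": 0.0,"hand": 1},{"tx": 0.0,"ty": 0.0,"tz": -0.16,"wx": 0.0,"wy": 0.0,"wz": 0.0,"hand": 1},{"tx": 0.0,"ty": 0.0,"tz": -0.16,"wx": 0.0,"wy": 0.0,"wz": 0.0,"hand": 1},{"tx": 0.0,"ty": 0.0,"tz": -0.16,"wx": 0.0,"wy": 0.0,"wz": 0.0,"hand": 1}]}}

```text
time: 3.68
ee_pos: [519.1, -276.6, 167.4]
orientation: [0.001, 0.634, 0.774, 0.001]
ft_force: [0.1, -0.4, -2.0]
grip_width: 18.7
finger_force: 59.0
```

```bash
python3 -c "
from h import *
go(564.5,59.2,165,7.2)
im=optics.camera('side');p=proj('side',env.observe()['ee_pos'])[0].astype(int);print(p)
x,y=p-[50,35];cv2.imwrite('pics/lift.png',cv2.resize(im[y:y+80,x:x+100,::-1],None,fx=7,fy=7,interpolation=cv2.INTER_CUBIC));print(x,y)"
```

```text
t 3.68 ee [ 519.1 -276.6  167.4] psi 11.3 -> 7.2 q7 0.92 F [ 0.1 -0.4 -2. ] M [ 0.01 -0.03 -0.02] gw 18.7
shift [0.4004 0.1382 0.0032] turn [0.0003 0.     0.0115] rows>= 8.1 0.6
[329 231]
279 196
```

View pics/lift.png

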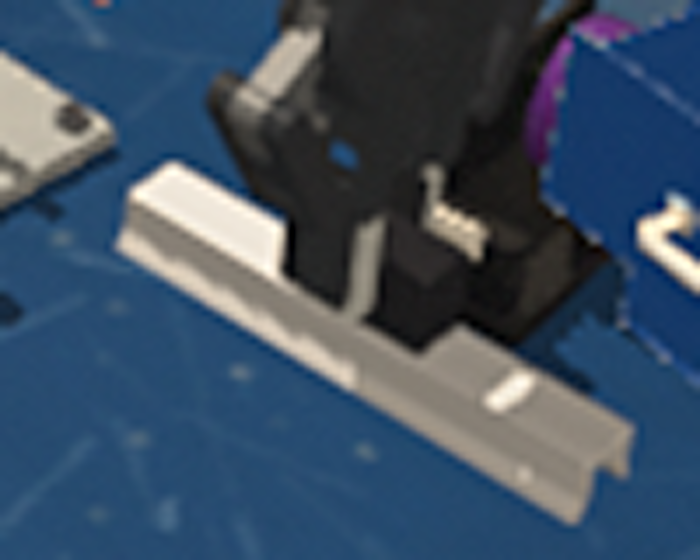

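The lifted key is held squarely by its grip block. Roof corners in the crop are (130,197), (172,162) and (633,428). The lower skirt corners are (118,250) and (575,525).

Run:
```python
from h import *
P=lambda u,v:px((u,v),7,(279,196))
ob=[(P(130,195),(-10.5,80,21)),(P(172,160),(10.5,80,21)),(P(633,430),(10.5,-80,21)),(P(118,250),(-13,80,0)),(P(575,525),(-13,-80,0)),(P(628,478),(13,-80,0))]
M=np.float64([m for _,m in ob]);U=np.array([u for u,_ in ob])
def W(v):
    R=Ro.from_euler("zx",[v[3],v[4]]);return R.apply(M)+v[:3]
f=lambda v:(proj("side",W(v))-U).ravel()
r=least_squares(f,[519,-277,127,.19,0],x_scale=[10,10,10,.05,.05]);print(r.x.round(3),r.fun.reshape(-1,2).round(1).tolist())
s=env.observe()["ee_pos"];d=r.x[:3]-s;a=r.x[3];print("key origin rel TCP along key y",-np.sin(a)*d[0]+np.cos(a)*d[1],"x",np.cos(a)*d[0]+np.sin(a)*d[1],"z",d[2])
```

```text
[ 5.25417e+02 -2.75302e+02  1.21971e+02  2.24000e-01  3.20000e-02] [[-0.1, -0.2], [0.1, 0.3], [0.3, -0.3], [0.1, -0.0], [0.0, 0.4], [-0.4, -0.1]]
key origin rel TCP along key y -0.9811499356387651 x 7.14757274269716 z -44.024978527413325
```

Emit:
{"fn": "drive_tool", "kwargs": {"commands": [{"tx": 0.4,"ty": 0.138,"tz": 0.003,"wx": 0.0,"wy": 0.0,"wz": 0.0115,"hand": 1},{"tx": 0.4,"ty": 0.138,"tz": 0.003,"wx": 0.0,"wy": 0.0,"wz": 0.0115,"hand": 1},{"tx": 0.4,"ty": 0.138,"tz": 0.003,"wx": 0.0,"wy": 0.0,"wz": 0.0115,"hand": 1},{"tx": 0.4,"ty": 0.138,"tz": 0.003,"wx": 0.0,"wy": 0.0,"wz": 0.0115,"hand": 1},{"tx": 0.4,"ty": 0.138,"tz": 0.003,"wx": 0.0,"wy": 0.0,"wz": 0.0115,"hand": 1},{"tx": 0.4,"ty": 0.138,"tz": 0.003,"wx": 0.0,"wy": 0.0,"wz": 0.0115,"hand": 1},{"tx": 0.4,"ty": 0.138,"tz": 0.003,"wx": 0.0,"wy": 0.0,"wz": 0.0115,"hand": 1},{"tx": 0.4,"ty": 0.138,"tz": 0.003,"wx": 0.0,"wy": 0.0,"wz": 0.0115,"hand": 1},{"tx": 0.4,"ty": 0.138,"tz": 0.003,"wx": 0.0,"wy": 0.0,"wz": 0.0115,"hand": 1},{"tx": 0.4,"ty": 0.138,"tz": 0.003,"wx": 0.0,"wy": 0.0,"wz": 0.0115,"hand": 1},{"tx": 0.4,"ty": 0.138,"tz": 0.003,"wx": 0.0,"wy": 0.0,"wz": 0.0115,"hand": 1},{"tx": 0.4,"ty": 0.138,"tz": 0.003,"wx": 0.0,"wy": 0.0,"wz": 0.0115,"hand": 1}]}}

```text
time: 4.73
ee_pos: [563.1, 57.0, 163.4]
orientation: [-0.0, 0.662, 0.749, -0.001]
ft_force: [-0.4, -0.1, -2.6]
grip_width: 19.0
finger_force: 59.0
```

```bash
python3 -c "
from h import *
go(564.5,60.2,108,7.2)"
```

```text
t 4.73 ee [563.1  57.  163.4] psi 7.1 -> 7.2 q7 0.23 F [-0.4 -0.1 -2.6] M [-0.03 -0.05  0.  ] gw 19.0
shift [0.0039 0.0024 0.0692] turn [-0.0004  0.0002 -0.0004] rows>= 1.3 0.0
```

Emit:
{"fn": "drive_tool", "kwargs": {"commands": [{"tx": 0.004,"ty": 0.0024,"tz": 0.03,"wx": 0.0,"wy": 0.0,"wz": 0.0,"hand": 1},{"tx": 0.004,"ty": 0.0024,"tz": 0.06,"wx": 0.0,"wy": 0.0,"wz": 0.0,"hand": 1},{"tx": 0.004,"ty": 0.0024,"tz": 0.0692,"wx": 0.0,"wy": 0.0,"wz": 0.0,"hand": 1},{"tx": 0.004,"ty": 0.0024,"tz": 0.0692,"wx": 0.0,"wy": 0.0,"wz": 0.0,"hand": 1},{"tx": 0.004,"ty": 0.0024,"tz": 0.0692,"wx": 0.0,"wy": 0.0,"wz": 0.0,"hand": 1}]}}

```text
time: 5.15
ee_pos: [565.6, 60.6, 109.3]
orientation: [0.0, 0.662, 0.749, -0.0]
ft_force: [-0.1, 0.3, -0.9]
grip_width: 18.8
finger_force: 59.0
```

```bash
python3 -c "
from h import *
go(564.5,60.2,80,7.2)
t=optics.camera('top');s=optics.camera('side')
R=lambda a,k:cv2.resize(a,None,fx=k,fy=k,interpolation=cv2.INTER_CUBIC)
A=R(t[163:203,200:280],8)[...,::-1];B=R(s[165:235,215:305],7)[:, :, ::-1];
cv2.imwrite('pics/a.png',A);
B=cv2.resize(B,(450,350));A=A[:250]
o=np.zeros((600,640,3),np.uint8);o[:250]=A[:250];o[250:,:450]=B;cv2.imwrite('pics/ab.png',o)"
```

```text
t 5.15 ee [565.6  60.6 109.3] psi 7.1 -> 7.2 q7 0.27 F [-0.1  0.3 -0.9] M [-0.01 -0.04 -0.04] gw 18.8
shift [-0.0003 -0.0014  0.0366] turn [-0.0001  0.0001 -0.0004] rows>= 0.7 0.0
```

View pics/ab.png

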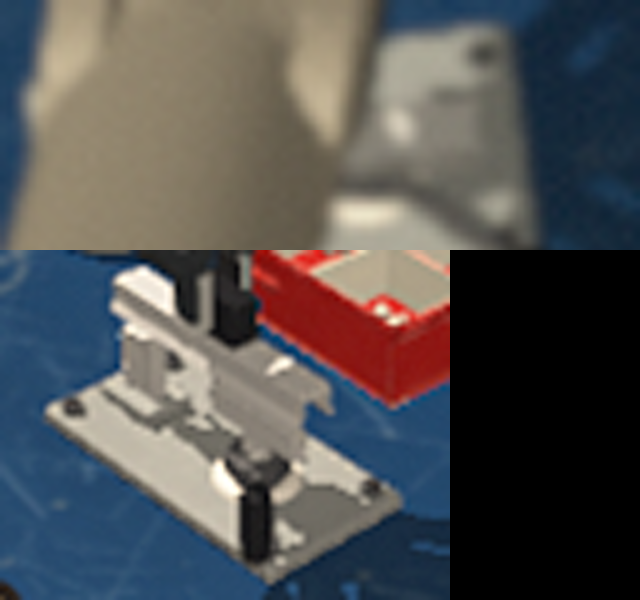

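The top view is blocked by the forearm. In the side view the key hangs just above the tang and lug, in line with both. I'll lower it gently.

Emit:
{"fn": "drive_tool", "kwargs": {"commands": [{"tx": 0.0,"ty": -0.001,"tz": 0.006,"wx": 0.0,"wy": 0.0,"wz": 0.0,"hand": 1},{"tx": 0.0,"ty": -0.001,"tz": 0.012,"wx": 0.0,"wy": 0.0,"wz": 0.0,"hand": 1},{"tx": 0.0,"ty": -0.001,"tz": 0.016,"wx": 0.0,"wy": 0.0,"wz": 0.0,"hand": 1},{"tx": 0.0,"ty": -0.001,"tz": 0.02,"wx": 0.0,"wy": 0.0,"wz": 0.0,"hand": 1},{"tx": 0.0,"ty": -0.001,"tz": 0.02,"wx": 0.0,"wy": 0.0,"wz": 0.0,"hand": 1}]}}

```text
time: 5.67
ee_pos: [564.3, 62.2, 92.4]
orientation: [-0.0, 0.661, 0.75, -0.0]
ft_force: [-0.0, -0.6, -1.6]
grip_width: 19.0
finger_force: 59.0
```

```bash
python3 -c "
from h import *
go(564.5,60.2,82,7.2)"
```

```text
t 5.67 ee [564.3  62.2  92.4] psi 7.2 -> 7.2 q7 0.29 F [-0.  -0.6 -1.6] M [-0.04  0.02  0.02] gw 19.0
shift [-0.0025 -0.      0.013 ] turn [-0.0002 -0.      0.    ] rows>= 0.3 0.0
```

Emit:
{"fn": "drive_tool", "kwargs": {"commands": [{"tx": -0.0025,"ty": 0.0,"tz": 0.004,"wx": 0.0,"wy": 0.0,"wz": 0.0,"hand": 1},{"tx": -0.0025,"ty": 0.0,"tz": 0.008,"wx": 0.0,"wy": 0.0,"wz": 0.0,"hand": 1},{"tx": -0.0025,"ty": 0.0,"tz": 0.012,"wx": 0.0,"wy": 0.0,"wz": 0.0,"hand": 1},{"tx": -0.0025,"ty": 0.0,"tz": 0.013,"wx": 0.0,"wy": 0.0,"wz": 0.0,"hand": 1},{"tx": -0.0025,"ty": 0.0,"tz": 0.013,"wx": 0.0,"wy": 0.0,"wz": 0.0,"hand": 1}]}}

```text
time: 6.08
ee_pos: [565.0, 60.0, 82.5]
orientation: [-0.0, 0.661, 0.75, -0.0]
ft_force: [-0.1, 0.5, -2.0]
grip_width: 18.8
finger_force: 59.2
```

```bash
python3 -c "
from h import *
go(564.5,60.2,80,7.2)"
```

```text
t 6.08 ee [565.   60.   82.5] psi 7.2 -> 7.2 q7 0.3 F [-0.1  0.5 -2. ] M [-0.02 -0.01  0.04] gw 18.8
shift [ 0.0004 -0.0006  0.0031] turn [-0.0001  0.     -0.    ] rows>= 0.1 0.0
```

Still no contact force, so I'll push 4 mm further to bottom it out.

Emit:
{"fn": "drive_tool", "kwargs": {"commands": [{"tx": 0.0,"ty": 0.0,"tz": 0.002,"wx": 0.0,"wy": 0.0,"wz": 0.0,"hand": 1},{"tx": 0.0,"ty": 0.0,"tz": 0.0035,"wx": 0.0,"wy": 0.0,"wz": 0.0,"hand": 1},{"tx": 0.0,"ty": 0.0,"tz": 0.005,"wx": 0.0,"wy": 0.0,"wz": 0.0,"hand": 1},{"tx": 0.0,"ty": 0.0,"tz": 0.005,"wx": 0.0,"wy": 0.0,"wz": 0.0,"hand": 1}]}}

```text
time: 6.42
ee_pos: [565.3, 60.0, 82.2]
orientation: [-0.001, 0.661, 0.75, 0.001]
ft_force: [-9.1, 1.2, 24.4]
grip_width: 18.8
finger_force: 62.6
```

Contact came at 82.2 mm with 24 N, against an expected home height of about 82.5. I'll relax the push, release and lift.

Emit:
{"fn": "drive_tool", "kwargs": {"commands": [{"tx": 0.0,"ty": 0.0,"tz": -0.004,"wx": 0.0,"wy": 0.0,"wz": 0.0,"hand": 1},{"tx": 0.0,"ty": 0.0,"tz": -0.004,"wx": 0.0,"wy": 0.0,"wz": 0.0,"hand": 0.3},{"tx": 0.0,"ty": 0.0,"tz": -0.004,"wx": 0.0,"wy": 0.0,"wz": 0.0,"hand": 0.0},{"tx": 0.0,"ty": 0.0,"tz": -0.004,"wx": 0.0,"wy": 0.0,"wz": 0.0,"hand": -0.2},{"tx": 0.0,"ty": 0.0,"tz": -0.004,"wx": 0.0,"wy": 0.0,"wz": 0.0,"hand": -0.2},{"tx": 0.0,"ty": 0.0,"tz": -0.004,"wx": 0.0,"wy": 0.0,"wz": 0.0,"hand": -0.2},{"tx": 0.0,"ty": 0.0,"tz": -0.03,"wx": 0.0,"wy": 0.0,"wz": 0.0,"hand": -0.2},{"tx": 0.0,"ty": 0.0,"tz": -0.07,"wx": 0.0,"wy": 0.0,"wz": 0.0,"hand": -0.2},{"tx": 0.0,"ty": 0.0,"tz": -0.11,"wx": 0.0,"wy": 0.0,"wz": 0.0,"hand": -0.2},{"tx": 0.0,"ty": 0.0,"tz": -0.11,"wx": 0.0,"wy": 0.0,"wz": 0.0,"hand": -0.2}]}}

```text
time: 7.25
ee_pos: [569.3, 59.7, 172.4]
orientation: [0.003, 0.662, 0.75, 0.004]
ft_force: [1.0, -0.3, 1.3]
grip_width: 51.4
finger_force: 0.0
```

Run:
```python
from h import *
b=[569.5,19.5,.125]
r=np.radians(228);g=place([80*np.cos(r),80*np.sin(r),50],*b)[0];print("grip",g,"tangent deg",228-90+7.2)
go(g[0],g[1],170,228-90+7.2)
s=optics.camera('side');cv2.imwrite('pics/seat.png',cv2.resize(s[165:240,210:310,::-1],None,fx=7,fy=7,interpolation=cv2.INTER_CUBIC))
```

```text
grip [523.7993245  -46.16161938  50.        ] tangent deg 145.2
t 7.25 ee [569.3  59.7 172.4] psi 7.2 -> -34.8 q7 0.23 F [ 1.  -0.3  1.3] M [-0.06 -0.1   0.07] gw 51.4
shift [-0.1242 -0.0729  0.0021] turn [ 0.0016 -0.0007  0.1165] rows>= 2.8 5.9
```

View pics/seat.png

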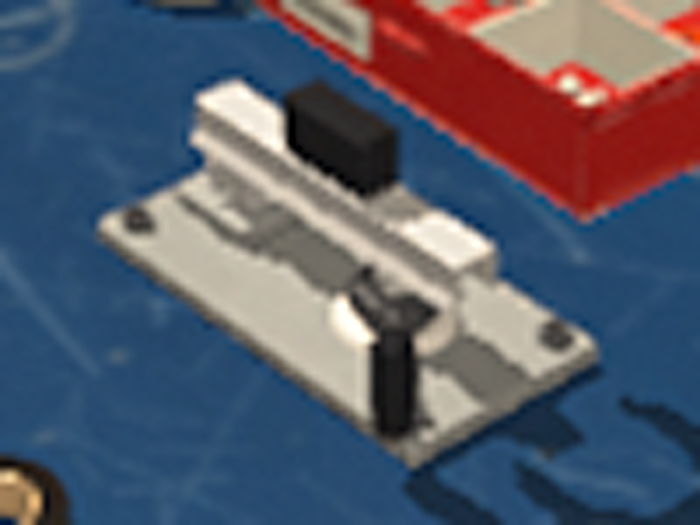

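The key sits level over both tang and lug, and the lever has not moved (grip top at about (395,335) in the crop). Next I'll move above the lever grip.

Emit:
{"fn": "drive_tool", "kwargs": {"commands": [{"tx": -0.124,"ty": -0.073,"tz": 0.0,"wx": 0.0016,"wy": -0.0007,"wz": 0.1165,"hand": -0.2},{"tx": -0.124,"ty": -0.073,"tz": 0.0,"wx": 0.0016,"wy": -0.0007,"wz": 0.1165,"hand": -0.2},{"tx": -0.124,"ty": -0.073,"tz": 0.0,"wx": 0.0016,"wy": -0.0007,"wz": 0.1165,"hand": -0.2},{"tx": -0.124,"ty": -0.073,"tz": 0.0,"wx": 0.0016,"wy": -0.0007,"wz": 0.1165,"hand": -0.2},{"tx": -0.124,"ty": -0.073,"tz": 0.0,"wx": 0.0016,"wy": -0.0007,"wz": 0.1165,"hand": -0.2},{"tx": -0.124,"ty": -0.073,"tz": 0.0,"wx": 0.0016,"wy": -0.0007,"wz": 0.1165,"hand": -0.2},{"tx": -0.124,"ty": -0.073,"tz": 0.0,"wx": 0.0016,"wy": -0.0007,"wz": 0.1165,"hand": -0.2},{"tx": -0.124,"ty": -0.073,"tz": 0.0,"wx": 0.0016,"wy": -0.0007,"wz": 0.1165,"hand": -0.2},{"tx": -0.124,"ty": -0.073,"tz": 0.0,"wx": 0.0016,"wy": -0.0007,"wz": 0.1165,"hand": -0.2}]}}

```text
time: 8.05
ee_pos: [519.2, -45.4, 166.1]
orientation: [-0.002, 0.885, 0.465, -0.006]
ft_force: [-0.2, -0.2, 0.2]
grip_width: 51.5
finger_force: 0.0
```

```bash
python3 -c "
from h import *
print(back('side',px((395,335),7,(210,165)),64))
go(523.5,-45.5,48,-35)"
```

```text
[524.26853757 -44.87751747  64.        ]
t 8.05 ee [519.2 -45.4 166.1] psi -34.6 -> -35.0 q7 -0.25 F [-0.2 -0.2  0.2] M [-0.04 -0.05  0.04] gw 51.5
shift [0.0042 0.0057 0.1476] turn [-0.0013  0.0013  0.0011] rows>= 2.8 0.1
```

Emit:
{"fn": "drive_tool", "kwargs": {"commands": [{"tx": 0.004,"ty": 0.006,"tz": 0.03,"wx": -0.001,"wy": 0.001,"wz": 0.001,"hand": -0.2},{"tx": 0.004,"ty": 0.006,"tz": 0.06,"wx": -0.001,"wy": 0.001,"wz": 0.001,"hand": -0.2},{"tx": 0.004,"ty": 0.006,"tz": 0.09,"wx": -0.001,"wy": 0.001,"wz": 0.001,"hand": -0.2},{"tx": 0.004,"ty": 0.006,"tz": 0.11,"wx": -0.001,"wy": 0.001,"wz": 0.001,"hand": -0.2},{"tx": 0.004,"ty": 0.006,"tz": 0.11,"wx": -0.001,"wy": 0.001,"wz": 0.001,"hand": -0.2},{"tx": 0.004,"ty": 0.006,"tz": 0.125,"wx": -0.001,"wy": 0.001,"wz": 0.001,"hand": -0.2},{"tx": 0.004,"ty": 0.006,"tz": 0.14,"wx": -0.001,"wy": 0.001,"wz": 0.001,"hand": -0.2},{"tx": 0.004,"ty": 0.006,"tz": 0.147,"wx": -0.001,"wy": 0.001,"wz": 0.001,"hand": -0.2},{"tx": 0.004,"ty": 0.006,"tz": 0.147,"wx": -0.001,"wy": 0.001,"wz": 0.001,"hand": 0.1},{"tx": 0.004,"ty": 0.006,"tz": 0.147,"wx": -0.001,"wy": 0.001,"wz": 0.001,"hand": 0.3},{"tx": 0.004,"ty": 0.006,"tz": 0.147,"wx": -0.001,"wy": 0.001,"wz": 0.001,"hand": 0.4},{"tx": 0.004,"ty": 0.006,"tz": 0.147,"wx": -0.001,"wy": 0.001,"wz": 0.001,"hand": 0.4}]}}

```text
time: 9.05
ee_pos: [524.7, -46.0, 49.7]
orientation: [-0.0, 0.887, 0.461, -0.0]
ft_force: [-1.0, 1.1, -0.5]
grip_width: 25.7
finger_force: 0.0
```

```bash
cat > arc.py <<'E'
from h import *
import sys
a0,a1,n=float(sys.argv[1]),float(sys.argv[2]),int(sys.argv[3])
b=[569.5,19.5,.125]
go(523.5,-45.5,48,-35)
s=env.observe();q=s["orientation"];R=Ro.from_quat([q[1],q[2],q[3],q[0]]);y=R.as_matrix()[:,1];cur=np.degrees(np.arctan2(y[1],y[0]))
w=s["ee_pos"][:2]-b[:2];print("tool at block angle",(np.degrees(np.arctan2(w[1],w[0]))-7.16)%360,"radius",np.hypot(*w))
for a in np.linspace(a0,a1,n+1)[1:]:
    r=np.radians(a);g=place([80*np.cos(r),80*np.sin(r),48],*b)[0];t=R.inv().apply(g-s["ee_pos"])/800
    psi=a-270+7.16;print(round(a,1),t.round(4),"wz",((cur-psi)/360).round(4))
E
python3 arc.py 228 200 7
```

```text
t 9.05 ee [524.7 -46.   49.7] psi -35.1 -> -35.0 q7 -0.11 F [-1.   1.1 -0.5] M [ 0.01 -0.01 -0.03] gw 25.7
shift [-0.0003 -0.0016  0.0021] turn [-0.0001  0.0001 -0.0003] rows>= 0.1 0.0
tool at block angle 228.4506602029697 radius 79.39258298248457
224.0 [-0.0006 -0.0077  0.0021] wz 0.0104
220.0 [ 0.0001 -0.0147  0.0021] wz 0.0215
216.0 [ 0.0013 -0.0216  0.0021] wz 0.0326
212.0 [ 0.003  -0.0284  0.0021] wz 0.0437
208.0 [ 0.0051 -0.035   0.0021] wz 0.0548
204.0 [ 0.0077 -0.0415  0.0021] wz 0.0659
200.0 [ 0.0107 -0.0478  0.0021] wz 0.0771
```

Emit:
{"fn": "drive_tool", "kwargs": {"commands": [{"tx": -0.0006,"ty": -0.0077,"tz": 0.001,"wx": 0.0,"wy": 0.0,"wz": 0.0104,"hand": 0.4},{"tx": 0.0,"ty": -0.0147,"tz": 0.002,"wx": 0.0,"wy": 0.0,"wz": 0.0215,"hand": 0.4},{"tx": 0.0013,"ty": -0.0216,"tz": 0.002,"wx": 0.0,"wy": 0.0,"wz": 0.0326,"hand": 0.4},{"tx": 0.003,"ty": -0.0284,"tz": 0.002,"wx": 0.0,"wy": 0.0,"wz": 0.0437,"hand": 0.4},{"tx": 0.0051,"ty": -0.035,"tz": 0.002,"wx": 0.0,"wy": 0.0,"wz": 0.0548,"hand": 0.4},{"tx": 0.0077,"ty": -0.0415,"tz": 0.002,"wx": 0.0,"wy": 0.0,"wz": 0.0659,"hand": 0.4},{"tx": 0.0107,"ty": -0.0478,"tz": 0.002,"wx": 0.0,"wy": 0.0,"wz": 0.0771,"hand": 0.4},{"tx": 0.0107,"ty": -0.0478,"tz": 0.002,"wx": 0.0,"wy": 0.0,"wz": 0.0771,"hand": 0.4}]}}

```text
time: 9.72
ee_pos: [498.2, -17.9, 48.1]
orientation: [0.001, 0.972, 0.234, -0.0]
ft_force: [-0.1, -3.1, 0.7]
grip_width: 25.5
finger_force: 1.2
```

```bash
python3 arc.py 200 172 7
```

```text
t 9.72 ee [498.2 -17.9  48.1] psi -62.9 -> -35.0 q7 -0.54 F [-0.1 -3.1  0.7] M [-0.58  0.03 -0.05] gw 25.5
shift [0.0125 0.0451 0.0002] turn [ 0.0003  0.0003 -0.0775] rows>= 0.9 3.9
tool at block angle 200.52226299418544 radius 80.53248682672323
196.0 [ 0.0009 -0.0079  0.0001] wz 0.0109
192.0 [ 0.0016 -0.0148  0.0001] wz 0.022
188.0 [ 0.0028 -0.0217  0.0001] wz 0.0331
184.0 [ 0.0045 -0.0285  0.0001] wz 0.0442
180.0 [ 0.0066 -0.0351  0.0001] wz 0.0553
176.0 [ 0.0092 -0.0416  0.    ] wz 0.0665
172.0 [ 0.0123 -0.0479  0.    ] wz 0.0776
```

Emit:
{"fn": "drive_tool", "kwargs": {"commands": [{"tx": 0.0009,"ty": -0.0079,"tz": 0.0,"wx": 0.0,"wy": 0.0,"wz": 0.0109,"hand": 0.4},{"tx": 0.0016,"ty": -0.0148,"tz": 0.0,"wx": 0.0,"wy": 0.0,"wz": 0.022,"hand": 0.4},{"tx": 0.0028,"ty": -0.0217,"tz": 0.0,"wx": 0.0,"wy": 0.0,"wz": 0.0331,"hand": 0.4},{"tx": 0.0045,"ty": -0.0285,"tz": 0.0,"wx": 0.0,"wy": 0.0,"wz": 0.0442,"hand": 0.4},{"tx": 0.0066,"ty": -0.0351,"tz": 0.0,"wx": 0.0,"wy": 0.0,"wz": 0.0553,"hand": 0.4},{"tx": 0.0092,"ty": -0.0416,"tz": 0.0,"wx": 0.0,"wy": 0.0,"wz": 0.0665,"hand": 0.4},{"tx": 0.0123,"ty": -0.0479,"tz": 0.0,"wx": 0.0,"wy": 0.0,"wz": 0.0776,"hand": 0.4},{"tx": 0.0123,"ty": -0.0479,"tz": 0.0,"wx": 0.0,"wy": 0.0,"wz": 0.0776,"hand": 0.4}]}}

```text
time: 10.38
ee_pos: [488.4, 20.9, 47.7]
orientation: [0.001, 1.0, -0.007, -0.001]
ft_force: [-2.3, -2.7, 1.3]
grip_width: 25.7
finger_force: 1.3
```

```bash
python3 arc.py 172 154 9
```

```text
t 10.38 ee [488.4  20.9  47.7] psi -90.8 -> -35.0 q7 -1.0 F [-2.3 -2.7  1.3] M [-0.53  0.32 -0.05] gw 25.7
shift [ 0.0449  0.0825 -0.0004] turn [ 0.      0.0006 -0.1549] rows>= 1.8 7.8
tool at block angle 171.8263525063456 radius 81.09623086097288
170.0 [ 0.0014 -0.0032 -0.0004] wz 0.0058
168.0 [ 0.0016 -0.0067 -0.0004] wz 0.0113
166.0 [ 0.0019 -0.0101 -0.0004] wz 0.0169
164.0 [ 0.0024 -0.0136 -0.0004] wz 0.0225
162.0 [ 0.0029 -0.017  -0.0005] wz 0.028
160.0 [ 0.0036 -0.0205 -0.0005] wz 0.0336
158.0 [ 0.0044 -0.0239 -0.0005] wz 0.0391
156.0 [ 0.0053 -0.0272 -0.0005] wz 0.0447
154.0 [ 0.0063 -0.0306 -0.0005] wz 0.0502
```

Emit:
{"fn": "drive_tool", "kwargs": {"commands": [{"tx": 0.001,"ty": -0.0032,"tz": 0.0,"wx": 0.0,"wy": 0.0,"wz": 0.0058,"hand": 0.4},{"tx": 0.001,"ty": -0.0067,"tz": 0.0,"wx": 0.0,"wy": 0.0,"wz": 0.0113,"hand": 0.4},{"tx": 0.001,"ty": -0.0101,"tz": 0.0,"wx": 0.0,"wy": 0.0,"wz": 0.0169,"hand": 0.4},{"tx": 0.001,"ty": -0.0101,"tz": 0.0,"wx": 0.0,"wy": 0.0,"wz": 0.0169,"hand": 0.4}]}}

```text
time: 10.72
ee_pos: [489.1, 28.7, 47.5]
orientation: [0.001, 0.998, -0.059, -0.002]
ft_force: [-2.1, -4.1, 2.0]
grip_width: 25.0
finger_force: 1.9
```

```bash
python3 arc.py 166 157 9
```

```text
t 10.72 ee [489.1  28.7  47.5] psi -96.8 -> -35.0 q7 -1.1 F [-2.1 -4.1  2. ] M [-0.75  0.58 -0.03] gw 25.0
shift [ 0.0537  0.087  -0.0006] turn [-0.      0.0006 -0.1716] rows>= 2.0 8.6
tool at block angle 166.33815284115394 radius 80.96216110572678
165.0 [ 0.0012 -0.0023 -0.0006] wz 0.0029
164.0 [ 0.0013 -0.0041 -0.0006] wz 0.0057
163.0 [ 0.0013 -0.0058 -0.0006] wz 0.0085
162.0 [ 0.0014 -0.0076 -0.0006] wz 0.0113
161.0 [ 0.0016 -0.0093 -0.0006] wz 0.014
160.0 [ 0.0018 -0.011  -0.0006] wz 0.0168
159.0 [ 0.002  -0.0128 -0.0006] wz 0.0196
158.0 [ 0.0022 -0.0145 -0.0007] wz 0.0224
157.0 [ 0.0024 -0.0162 -0.0007] wz 0.0252
```

Emit:
{"fn": "drive_tool", "kwargs": {"commands": [{"tx": 0.0006,"ty": -0.0023,"tz": 0.0,"wx": 0.0,"wy": 0.0,"wz": 0.0029,"hand": 0.4},{"tx": 0.0006,"ty": -0.0041,"tz": 0.0,"wx": 0.0,"wy": 0.0,"wz": 0.0057,"hand": 0.4},{"tx": 0.0006,"ty": -0.0058,"tz": 0.0,"wx": 0.0,"wy": 0.0,"wz": 0.0085,"hand": 0.4},{"tx": 0.0006,"ty": -0.0058,"tz": 0.0,"wx": 0.0,"wy": 0.0,"wz": 0.0085,"hand": 0.4}]}}

```text
time: 11.05
ee_pos: [489.7, 33.3, 47.4]
orientation: [0.001, 0.996, -0.086, -0.002]
ft_force: [-3.2, -4.3, 2.7]
grip_width: 25.7
finger_force: 2.1
```

```bash
python3 arc.py 163 157 6
```

```text
t 11.05 ee [489.7  33.3  47.4] psi -99.8 -> -35.0 q7 -1.15 F [-3.2 -4.3  2.7] M [-0.75  0.72 -0.05] gw 25.7
shift [ 0.0584  0.0898 -0.0008] turn [-0.0002  0.0007 -0.1801] rows>= 2.1 9.1
tool at block angle 163.0580654390222 radius 80.95335837500252
162.0 [ 0.0012 -0.0018 -0.0007] wz 0.0028
161.0 [ 0.0012 -0.0036 -0.0007] wz 0.0055
160.0 [ 0.0013 -0.0053 -0.0007] wz 0.0083
159.0 [ 0.0014 -0.0071 -0.0007] wz 0.0111
158.0 [ 0.0016 -0.0088 -0.0008] wz 0.0139
157.0 [ 0.0017 -0.0106 -0.0008] wz 0.0167
```

Emit:
{"fn": "drive_tool", "kwargs": {"commands": [{"tx": 0.0006,"ty": -0.0018,"tz": 0.0,"wx": 0.0,"wy": 0.0,"wz": 0.0028,"hand": 0.4},{"tx": 0.0006,"ty": -0.0036,"tz": 0.0,"wx": 0.0,"wy": 0.0,"wz": 0.0055,"hand": 0.4},{"tx": 0.0006,"ty": -0.0053,"tz": 0.0,"wx": 0.0,"wy": 0.0,"wz": 0.0083,"hand": 0.4},{"tx": 0.0006,"ty": -0.0053,"tz": 0.0,"wx": 0.0,"wy": 0.0,"wz": 0.0083,"hand": 0.4}]}}

```text
time: 11.38
ee_pos: [490.5, 35.1, 47.3]
orientation: [0.002, 0.994, -0.112, -0.002]
ft_force: [-4.3, -7.9, 1.8]
grip_width: 25.3
finger_force: 4.4
```

```bash
python3 arc.py 160 154 6
```

```text
t 11.38 ee [490.5  35.1  47.3] psi -102.9 -> -35.0 q7 -1.2 F [-4.3 -7.9  1.8] M [-1.69  0.88 -0.01] gw 25.3
shift [ 0.0628  0.089  -0.0006] turn [ 0.0004  0.0009 -0.1886] rows>= 2.1 9.5
tool at block angle 161.66348243846534 radius 80.5697709228506
159.0 [ 0.0007 -0.0047 -0.0009] wz 0.0026
158.0 [ 0.0007 -0.0064 -0.0009] wz 0.0054
157.0 [ 0.0008 -0.0082 -0.0009] wz 0.0082
156.0 [ 0.0009 -0.0099 -0.0009] wz 0.011
155.0 [ 0.001  -0.0116 -0.0009] wz 0.0137
154.0 [ 0.0012 -0.0134 -0.0009] wz 0.0165
```

Emit:
{"fn": "drive_tool", "kwargs": {"commands": [{"tx": 0.0,"ty": -0.002,"tz": 0.0,"wx": 0.0,"wy": 0.0,"wz": 0.0,"hand": 0.4},{"tx": 0.0,"ty": -0.0035,"tz": 0.0,"wx": 0.0,"wy": 0.0,"wz": 0.0,"hand": 0.4},{"tx": 0.0,"ty": -0.0035,"tz": 0.0,"wx": 0.0,"wy": 0.0,"wz": 0.0,"hand": 0.4}]}}

```text
time: 11.63
ee_pos: [490.5, 35.5, 47.3]
orientation: [0.004, 0.994, -0.113, -0.002]
ft_force: [-5.0, -12.0, 0.7]
grip_width: 25.7
finger_force: 6.6
```

```bash
python3 arc.py 160 154 1
```

```text
t 11.63 ee [490.5  35.5  47.3] psi -102.9 -> -35.0 q7 -1.2 F [ -5.  -12.    0.7] M [-2.59  0.97 -0.  ] gw 25.7
shift [ 0.0629  0.0895 -0.0003] turn [ 0.0009  0.0012 -0.1887] rows>= 2.1 9.5
tool at block angle 161.36291658874782 radius 80.61783548968671
154.0 [ 0.0013 -0.0128 -0.0009] wz 0.0164
```

The stop is firm: the tool moved 0.4 mm for 2.8 mm commanded, at 13 N, with the grip at about 164° against the predicted 165.5°. I'll back off, open and lift clear.

Emit:
{"fn": "drive_tool", "kwargs": {"commands": [{"tx": 0.0,"ty": 0.005,"tz": 0.0,"wx": 0.0,"wy": 0.0,"wz": 0.0,"hand": 0.4},{"tx": 0.0,"ty": 0.01,"tz": 0.0,"wx": 0.0,"wy": 0.0,"wz": 0.0,"hand": 0.2},{"tx": 0.0,"ty": 0.01,"tz": 0.0,"wx": 0.0,"wy": 0.0,"wz": 0.0,"hand": -0.1},{"tx": 0.0,"ty": 0.01,"tz": 0.0,"wx": 0.0,"wy": 0.0,"wz": 0.0,"hand": -0.1},{"tx": 0.0,"ty": 0.01,"tz": -0.03,"wx": 0.0,"wy": 0.0,"wz": 0.0,"hand": -0.1},{"tx": 0.0,"ty": 0.01,"tz": -0.07,"wx": 0.0,"wy": 0.0,"wz": 0.0,"hand": -0.1},{"tx": 0.0,"ty": 0.01,"tz": -0.12,"wx": 0.0,"wy": 0.0,"wz": 0.0,"hand": -0.1},{"tx": 0.0,"ty": 0.01,"tz": -0.17,"wx": 0.0,"wy": 0.0,"wz": 0.0,"hand": -0.1},{"tx": 0.0,"ty": 0.01,"tz": -0.22,"wx": 0.0,"wy": 0.0,"wz": 0.0,"hand": -0.1},{"tx": 0.0,"ty": 0.01,"tz": -0.22,"wx": 0.0,"wy": 0.0,"wz": 0.0,"hand": -0.1}]}}

```text
time: 12.47
ee_pos: [496.3, 33.3, 230.3]
orientation: [-0.002, 0.994, -0.111, 0.005]
ft_force: [1.0, 0.3, -0.6]
grip_width: 46.7
finger_force: 0.0
```

Run:
```python
from h import *
s=optics.camera('side');cv2.imwrite('pics/fin.png',cv2.resize(s[155:240,205:310,::-1],None,fx=7,fy=7,interpolation=cv2.INTER_CUBIC))
print(env.observe()["ft_force"],env.observe()["joint_vel"].round(3))
for a in(171,164):
    r=np.radians(a);print(a,((proj('side',place([80*np.cos(r),80*np.sin(r),64],569.5,19.5,.125))[0]-[205,155]+.5)*7).round())
```

```text
[-0.00522336  0.24597359 -0.08170686] [ 0.028  0.044 -0.071  0.083 -0.027 -0.007  0.017]
171 [254. 347.]
164 [243. 333.]
```

View pics/fin.png

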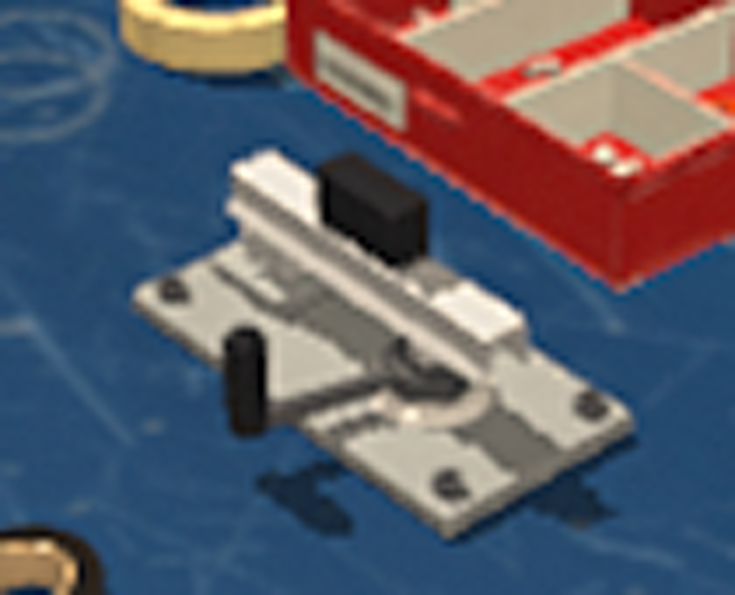

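The key is still seated level over tang and lug. The lever grip top is at about (245,335), which matches the predicted stop position of (243,333), and the gripper is clear of everything.

```bash
python3 -c "
from workcell import env
print(env.hand_in())"
```

```text
the job is handed in; nothing more can be done
None
```

The long key is seated over the tang and lug and left in place, the locknut is turned clockwise to its stop, and the job was handed in at about 12.5 s with the robot clear; no verdict came back.

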